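# Log three finished ring waxes on the tally counter

## Task

The three ring waxes in the white tray are finished: log them on the tally counter with the green lever by pressing its lever fully down three times, letting it spring right back up after each press, so that its window ends up showing three dots. Leave the red-levered counter alone.

Things in the scene. Friction and masses are not known exactly. Their poses are not given: they have to be found in the camera images.
- green_pad (a point): Centre of the top face of the green finger pad (28 mm along the lever, 30 mm wide) at the free end of the lever of the tally counter to use. The lever points at the robot (within 12 degrees). Pad top 65 mm above the bench at rest (lever sloping up 0.2 rad to its end), 37 mm fully down, moving nearly straight down. Axes: x along the lever to the housing, y across, z out of the pad's top.
- green_lever (a joint): Angle of the green lever, rad: 0 up at rest, 0.4 fully down on a firm stop (pad 28 mm lower). A stroke counts fully only from 0.36 on, and it must come back below 0.06 before the next. Takes 1.5 N at the pad to start, about 4.5 N at the bottom; springs back by itself. Hinge height 46 mm.
- green_drum (a joint): Angle in rad of the white drum in the window on top of the green-levered counter: a grey housing 72 x 74 x 69 mm fixed to the bench, its centre 114 mm behind the pad's. 0 at the start (blank). Each full stroke turns it on by 0.628, one count; n counts show n black dots. It stays when the lever comes back and never turns back.
- red_drum (a joint): The same for the other counter, alike but with a red pad, which stands beside the green-levered one, at least 130 mm from centre to centre; 0 at the start (blank window). It must stay at 0.

How it is judged:
On the way, in this order (a step that is already met when the one before it is completed fails the run):
1. first count: the green-levered counter's drum has moved on one step (value of joint green_drum above 0.45 rad), for 0.05 s.
2. second count (value of joint green_drum above 1.08 rad), for 0.05 s.
3. third count (value of joint green_drum above 1.71 rad), for 0.05 s.
At the end, for the whole second after the job is handed in: The green-levered counter's drum stands at three counts (1.885 rad, within 0.175), no more and no fewer, its lever is back up at rest (within 0.05 rad), and the red-levered counter has not been advanced (drum under 0.15 rad) (value of joint green_drum between 1.71 and 2.06 rad and value of joint green_lever below 0.05 rad and value of joint red_drum below 0.15 rad); the robot touches nothing.
It fails at once if the red-levered counter is advanced (value of joint red_drum above 0.15 rad).
It also fails if it takes over 38 s, if anything falls off the work surface, if the arm or the gripper's body presses on something with over 40 N, if the wrist force passes 120 N, or if a joint passes its speed limit or range.

## Robot

A 6-joint arm with a two-finger parallel gripper is mounted at the origin on a cart in front of the work surface, level with it; the furniture and walls round the work are solid. World frame = base frame: x ahead of the robot, y to its left, z up, the work surface at z = 0. Lengths are in m, angles in rad, forces in N, time in s.
With the tool pointing down it reaches from about 0.35 to 0.975 m from the base axis. Payload 7.1 kg.
Tool frame: the origin (TCP) lies at the very end of the fingers, on their centre line; the grasp point (between the pads) lies 19 mm behind it; x points along the fingers, z is the direction in which the jaws open and shut, and the axes are right-handed (so a half turn about x gives the same grasp; the last joint's range is limited). The gripper opens to 88 mm and grips with 3 to 60 N. Pads are 20 mm wide; open, the fingers measure 115 mm over their backs; the gripper's body (75 mm by 178 mm) begins 61 mm behind the grasp point.
Start: joints at [1.321, 0.423, 1.63, -0, 1.089, -0.019], TCP at [0.143, 0.608, 0.223] pointing down, gripper open.
Joint ranges: [-3, 3], [-0.9, 2.11], [0.09, 2.58], [-1.31, 4.45], [0.11, 2.69], [-2.54, 2.54]. Speed limits (rad/s): [2.39, 2.39, 3.01, 3.14, 3.14, 3.14].

## Interface

Orientations are given as a rotation vector (axis times angle).
In Python, from cell import * gives the robot as it stands. Calls block until the motion is done:
- move_ptp(position, orientation): joint-space move of the TCP to a pose.
- move_straight(position, attitude=None, v=0.15, f_stop=None): straight line of the TCP; attitude=None keeps the orientation; v is the mean speed in m/s. With f_stop (N) it stops when the force on the tool has changed by that much, and returns True; else False.
- move_j(angles): joint-space move.
- release() and close_gripper(effort=None): open the fingers fully, or close them until they stop; effort is the grip in N (None keeps the last).
- dwell(seconds).
- solve_ik(position, orientation): joint angles nearest the present ones, or None.
- capture(name): name is "side" or "top" or "wrist"; returns a dict with "frame" (480x640x3 uint8, red, green, blue), "depth" (480x640 float32, m along the optical axis (not along the pixel's ray), 0 where there is no reading), "fov_y" (degrees; the focal length in pixels is half the picture's height over the tangent of half this angle, whatever the lens; pixels are square), "cx", "cy" (the principal point, pixels), "D" ([k1, k2, p1, p2, k3] as OpenCV has them; the pictures are not rectified), "R" (3x3) and "t" (3): a world point X has camera coordinates R X + t. Camera axes: x right, y down, z forward; pixel columns grow to the right and rows downward; lengths in m; the calibration is good to about 2 mm. A picture is of the moment at which its call begins.
A pose or a line that the arm cannot do raises IKError and nothing moves.
- job_done(): hands the job in, once; it reports no verdict.
Readings, each from a call of its own:
- get_time_s(): time.
- get_q(): joint angles.
- get_joint_velocities(): joint speeds.
- get_effort(): joint torques, N m.
- get_eef_pos(): TCP position.
- get_tcp_rot(): TCP orientation.
- get_wrist_force(): force on the tool from outside, world axes, zero at the start.
- get_torque(): the same for the moment, N m.
- get_gripper_width(): finger opening in m.
Only numpy, scipy, OpenCV 4.12 (cv2) and the standard library are available. Lean on these libraries where they do the work, as an engineer would, in place of code of your own. Each camera call takes 0.05 s, during which the arm holds its last target.

## Working session

There is one attempt and no reset: what is moved stays moved. The work goes in short steps, each a Python script; the robot and the scene stay as the last script left them, time stands still between calls to the robot, and variables do not carry over. Pictures are saved under pics/ and viewed, and the job is handed in when it is done.

```bash
mkdir -p pics; ls
python3 - <<'E'
from cell import *
import cv2,numpy as np,pickle
d={}
for n in ("top","side"):
    c=capture(n); d[n]=c; cv2.imwrite(f"pics/{n}0.png",c["frame"][:,:,::-1]); print(n,c["fov_y"],c["cx"],c["cy"],c["D"],c["t"])
pickle.dump(d,open("c0.pkl","wb")); print(get_time_s(),get_tcp_rot(),get_gripper_width())
E
```

```text
pics
top 55.35115810635047 315.69100472695266 242.97866857441596 [-0.04506517  0.          0.          0.          0.        ] [0.11959588 0.54011303 0.85839849]
side 54.7520247527273 317.7613563449057 239.49623379804288 [-0.08236825  0.          0.          0.          0.        ] [0.54532851 0.05878107 0.94310781]
0.1 [-1.03839273  1.31068858  1.03699234] 0.0877120754666039
```

View pics/top0.png

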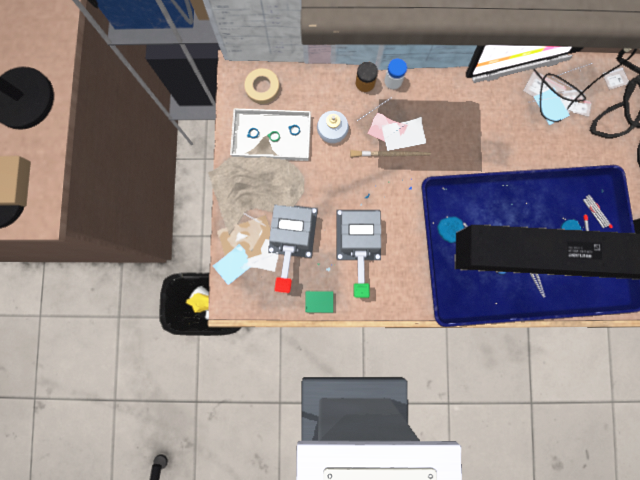

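View pics/side0.png

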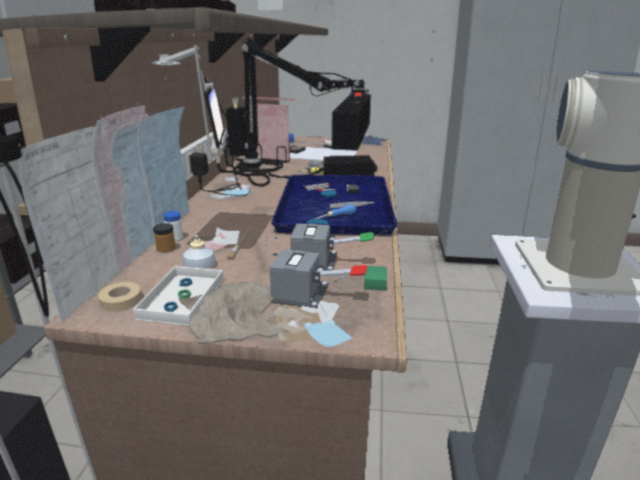

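Top view: the green pad is at about (361,290), with its housing at (360,233). The red pad is at (283,285). A loose green block at (320,301) is a decoy. Next I'll locate all of these.

```bash
cat > h.py <<'E'
import numpy as np,cv2
def K(c):
    f=240/np.tan(np.radians(c["fov_y"]/2)); return np.array([[f,0,c["cx"]],[0,f,c["cy"]],[0,0,1]])
def ray(c,uv):
    p=cv2.undistortPoints(np.array([[uv]],float),K(c),np.array(c["D"],float))[0,0]
    R=np.array(c["R"]);t=np.array(c["t"]); return -R.T@t, R.T@np.array([p[0],p[1],1.])
def plane(c,uv,z):
    o,d=ray(c,uv); return o+d*(z-o[2])/d[2]
def depthpt(c,uv):
    o,d=ray(c,uv); return o+d*c["depth"][int(round(uv[1])),int(round(uv[0]))]
def blobs(c,col):
    h=cv2.cvtColor(c["frame"],cv2.COLOR_RGB2HSV)
    m=cv2.inRange(h,(45,120,60),(85,255,255)) if col=="g" else cv2.inRange(h,(0,170,90),(6,255,255))|cv2.inRange(h,(174,170,90),(180,255,255))
    n,l,s,ce=cv2.connectedComponentsWithStats(m)
    return [(s[i],ce[i],l==i) for i in range(1,n) if s[i][4]>30]
E
python3 - <<'E'
import pickle
from h import *
np.set_printoptions(precision=4,suppress=True)
d=pickle.load(open("c0.pkl","rb"))
for n in d:
  c=d[n]
  for col in "gr":
    for s,ce,m in blobs(c,col):
      ys,xs=np.nonzero(m); P=np.array([depthpt(c,(x,y)) for x,y in zip(xs,ys)])
      print(n,col,s,ce,"plane65",plane(c,ce,.065),"depth med",np.median(P,0), "min",P.min(0),"max",P.max(0))
c=d["top"]
for uv in [(361,228),(291,226),(360,262),(361,270)]: print(uv,plane(c,uv,.069),depthpt(c,uv))
g=c["frame"][190:320,255:400,::-1]; cv2.imwrite("pics/crop0.png",cv2.resize(g,None,fx=5,fy=4.6))
c=d["side"]; cv2.imwrite("pics/crop1.png",cv2.resize(c["frame"][210:320,250:410,::-1],None,fx=5,fy=5))
E
```

```text
top g [354 284  16  14 204] [361.2549 290.2696] plane65 [0.4471 0.0355 0.065 ] depth med [0.4475 0.0358 0.0661] min [ 0.4356  0.0184 -0.0029] max [0.4589 0.0493 0.0711]
top g [306 292  27  20 540] [319.  301.5] plane65 [0.4261 0.1143 0.065 ] depth med [0.4254 0.1144 0.0244] min [0.4078 0.089  0.02  ] max [0.4448 0.14   0.9233]
top r [275 278  17  15 203] [282.734  284.7882] plane65 [0.4569 0.1822 0.065 ] depth med [0.4564 0.1818 0.0659] min [0.4434 0.1672 0.0592] max [0.4698 0.1967 0.0719]
side g [360 232  14   9  91] [366.3626 235.4945] plane65 [0.4461 0.037  0.065 ] depth med [0.4465 0.0406 0.0662] min [ 0.4325 -0.1136  0.0064] max [0.463  0.0536 0.0699]
side g [366 267  20  21 242] [375.3636 275.5455] plane65 [0.426  0.2056 0.065 ] depth med [0.4254 0.1305 0.0248] min [0.4069 0.0953 0.0078] max [0.4422 0.1465 0.0278]
side r [351 266  15   9 106] [358.1792 269.9434] plane65 [0.4557 0.1887 0.065 ] depth med [0.4557 0.1924 0.0665] min [0.4441 0.1761 0.0594] max [0.4676 0.2015 0.0696]
(361, 228) [0.5642 0.0352 0.069 ] [0.5646 0.035  0.0667]
(291, 226) [0.5678 0.1677 0.069 ] [0.5679 0.1677 0.0684]
(360, 262) [0.4997 0.0377 0.069 ] [0.501  0.0365 0.0543]
(361, 270) [0.4847 0.036  0.069 ] [0.4856 0.0349 0.0572]
```

View pics/crop0.png

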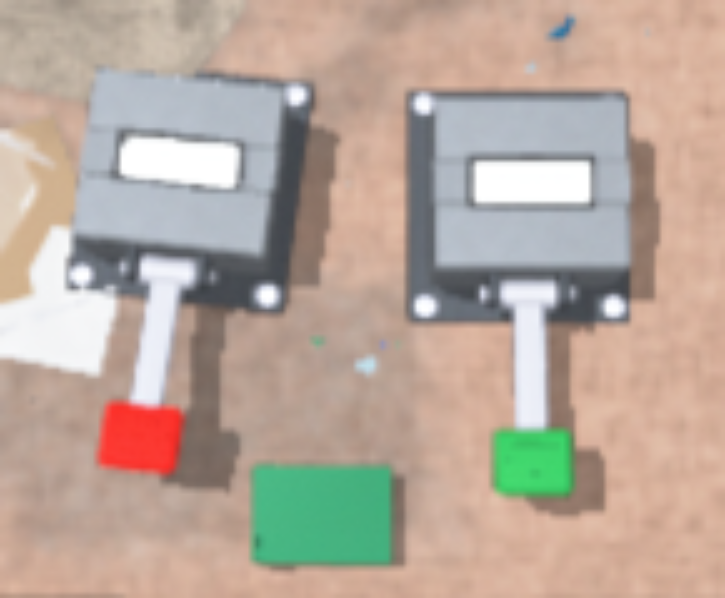

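View pics/crop1.png

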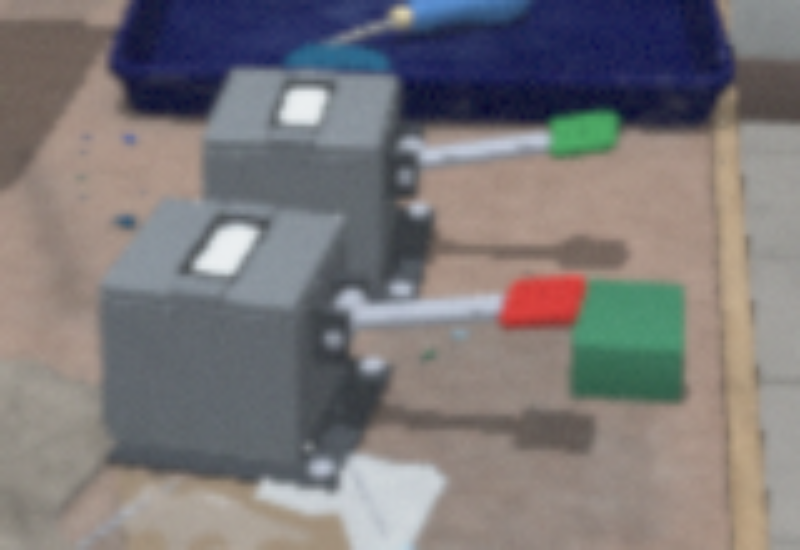

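Both views and the depth agree that the green pad's centre is at (0.447, 0.036, 0.066), with the lever yaw near 0. The red pad is at (0.456, 0.182), clear of it. I'll approach with the fingers closed and the jaw axis along y.

Run:
```python
from cell import *
import numpy as np
from scipy.spatial.transform import Rotation as Ro
np.set_printoptions(precision=4,suppress=True)
best=None;q0=np.array(get_q())
for s in (1,-1):
    z=np.array([0,s,0.]);x=np.array([0,0,-1.]);R=np.stack([x,np.cross(z,x),z],1)
    rv=Ro.from_matrix(R).as_rotvec(); q=solve_ik([.447,.036,.2],rv); print(s,rv,q)
    if q is not None and (best is None or abs(q[5])<abs(best[1][5])): best=(rv,q)
np.save("rv.npy",best[0])
close_gripper(20)
move_ptp([.447,.036,.2],best[0])
move_straight([.447,.036,.085],v=.1)
print(get_time_s(),get_eef_pos(),get_gripper_width(),get_wrist_force())
import cv2,pickle
c=capture("top"); cv2.imwrite("pics/top1.png",c["frame"][:,:,::-1])
c2=capture("side"); cv2.imwrite("pics/side1.png",cv2.resize(c2["frame"][180:320,240:440,::-1],None,fx=4,fy=4))
```

```text
1 [-1.2092  1.2092  1.2092] [ 0.0538  0.1951  2.0257  0.      0.9207 -1.517 ]
-1 [ 1.2092  1.2092 -1.2092] [ 0.0538  0.1951  2.0257 -0.      0.9207  1.6246]
5.05 [0.4474 0.036  0.0855] 0.0006847852858477996 [ 0.5445 -0.9463  0.1198]
```

View pics/side1.png

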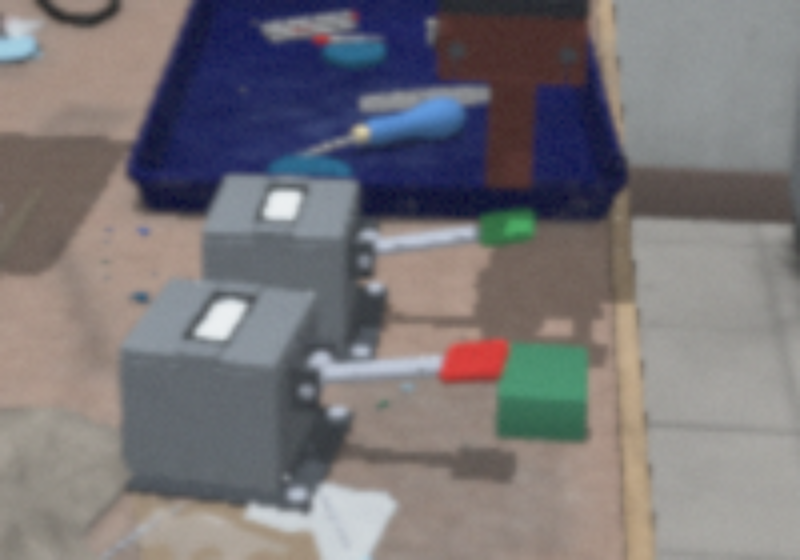

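The closed brown finger ends at crop (510,185), directly above the green pad at (507,227). Now the first press.

Run:
```python
from cell import *
import numpy as np,cv2
np.set_printoptions(precision=4,suppress=True)
r=move_straight([.447,.036,.031],v=.05,f_stop=14)
dwell(.15)
print(r,get_time_s(),get_eef_pos(),get_wrist_force())
c=capture("side"); cv2.imwrite("pics/side2.png",cv2.resize(c["frame"][180:320,240:440,::-1],None,fx=4,fy=4))
move_straight([.447,.036,.085],v=.1); dwell(.3)
print(get_time_s(),get_eef_pos(),get_wrist_force())
c=capture("side"); cv2.imwrite("pics/side3.png",cv2.resize(c["frame"][180:320,240:440,::-1],None,fx=4,fy=4))
```

```text
True 6.1833 [0.4468 0.036  0.0379] [-2.9553 -0.6489 15.8328]
7.1583 [0.4466 0.036  0.0845] [0.5536 1.2343 0.0465]
```

View pics/side2.png

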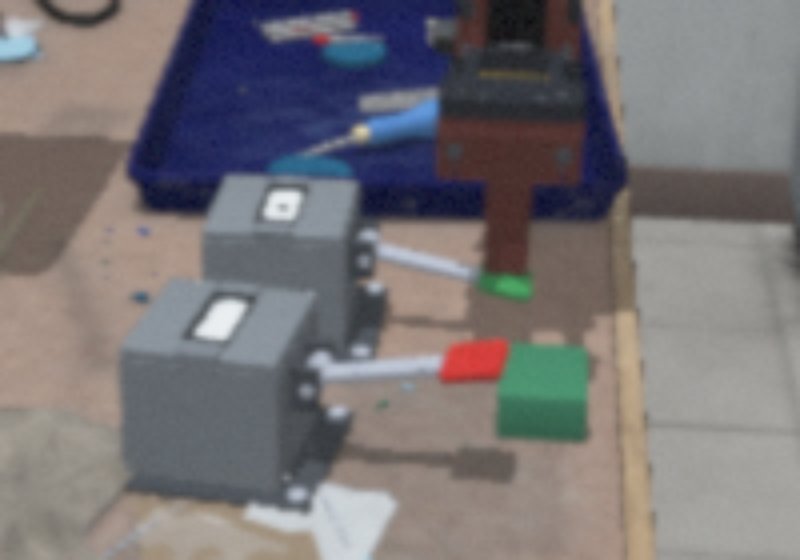

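View pics/side3.png

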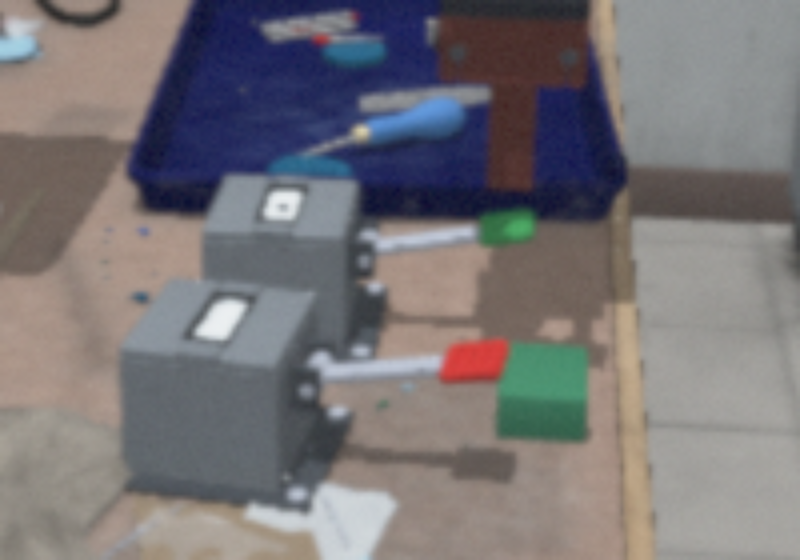

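The press bottomed out on the stop. One dot shows in the green counter's window at (283,205), the lever is back up with its pad at (507,227), and the red window is blank. I'll do the second and third presses the same way, with a check after each.

Run:
```python
from cell import *
import numpy as np,cv2
np.set_printoptions(precision=4,suppress=True)
ims=[]
for k in (2,3):
    r=move_straight([.447,.036,.031],v=.05,f_stop=14)
    dwell(.15)
    p=get_eef_pos(); print(k,r,get_time_s(),p,get_wrist_force())
    move_straight([.447,.036,.085],v=.1); dwell(.4)
    c=capture("side"); ims.append(cv2.resize(c["frame"][210:290,280:400,::-1],None,fx=3.3,fy=3.3))
    if not r or p[2]>.0405: print("SHORT, stop"); break
print(get_time_s(),get_eef_pos(),get_wrist_force())
cv2.imwrite("pics/side4.png",np.hstack(ims))
```

```text
2 True 8.2417 [0.4468 0.036  0.038 ] [-3.1977 -0.6691 16.6311]
3 True 10.35 [0.4468 0.036  0.038 ] [-4.4277  0.2338 16.179 ]
11.425 [0.4469 0.036  0.0848] [ 0.5704  0.0848 -0.0664]
```

View pics/side4.png

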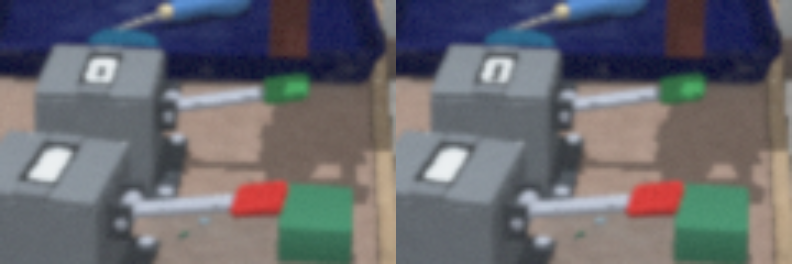

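The window pattern changed after each press (at (100,70), then (497,70)), but the dots are too blurred to count. I'll back off and read the drum with the wrist camera.

Run:
```python
from cell import *
import numpy as np,cv2
rv=np.load("rv.npy")
move_straight([.447,.036,.2],v=.12)
c=capture("wrist"); cv2.imwrite("pics/w5.png",c["frame"][:,:,::-1])
c=capture("top"); cv2.imwrite("pics/t5.png",cv2.resize(c["frame"][190:320,255:400,::-1],None,fx=5,fy=4.6))
print(get_time_s(),get_eef_pos())
```

```text
12.6333 [0.44644173 0.0359673  0.19924149]
```

View pics/w5.png

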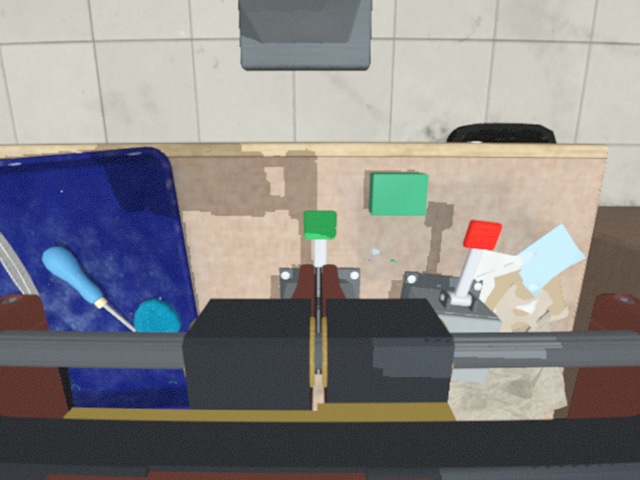

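View pics/t5.png

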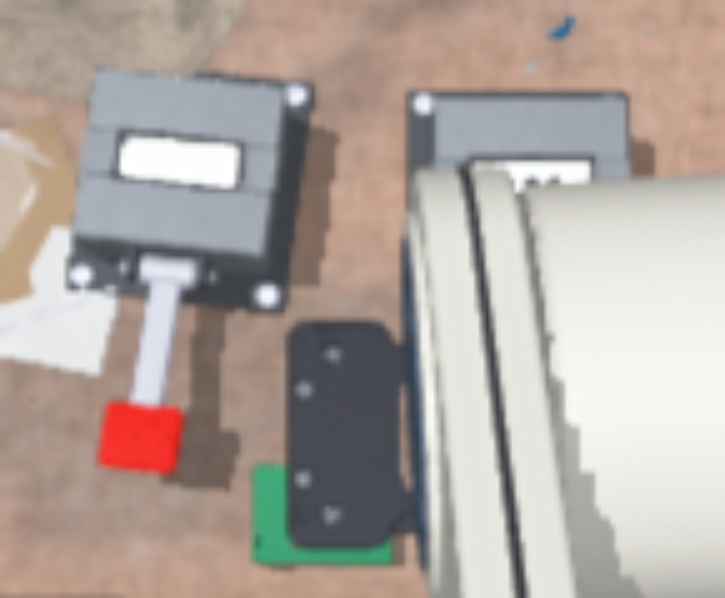

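The arm hides part of the green window in the top view, and the red window is blank. I'll swing back towards the start pose for a clear look.

Run:
```python
from cell import *
import numpy as np,cv2
q=list(get_q()); q[0]=1.25; move_j(q)
c=capture("top"); cv2.imwrite("pics/t6.png",cv2.resize(c["frame"][200:300,260:400,::-1],None,fx=5.5,fy=5.5,interpolation=cv2.INTER_CUBIC))
print(get_time_s(),get_eef_pos(),get_wrist_force())
```

```text
14.5167 [0.13059729 0.42841642 0.1992341 ] [ 0.34389811  0.41588225 -0.45785913]
```

View pics/t6.png

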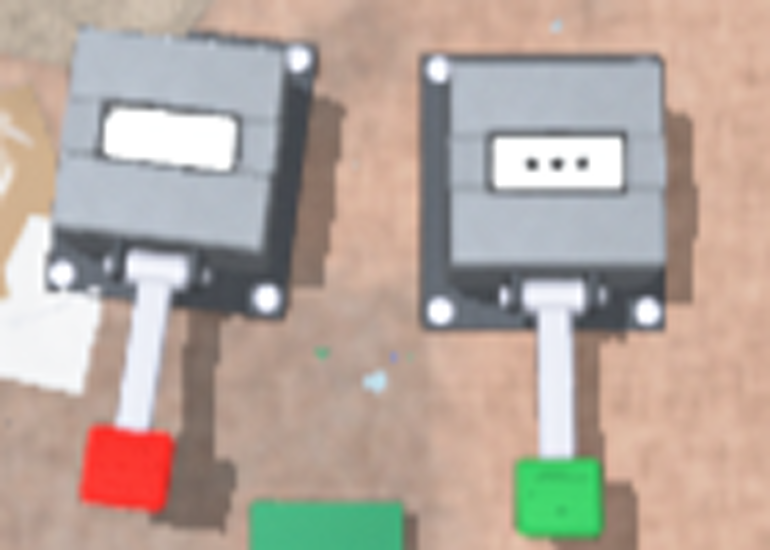

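The green window shows three dots at (558,163), the red window at (170,138) is blank, and the green lever is up. Handing in.

```bash
python3 -c "
from cell import *
job_done()"
```

```text
the job is handed in; nothing more can be done
```

I pressed the green lever down onto its stop three times with closed fingers, letting it spring back after each press, then moved the arm clear and handed the job in.

- **Presses:** Each one stopped on force at about 16 N, with the fingertip at 38 mm.
- **Final top view:** The green window shows three dots, its lever is up and the red window is blank. The arm touched nothing, and the clock read 14.5 s at that check.
- **Checks that fell short:** The side view was too blurred to count two and three dots, and the arm or gripper hid the window in the first top and wrist views. The clear top view settled it, and no checks disagreed.

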